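# Punch the screw mark in a medicine-drawer front

### The job

Take the automatic centre punch out of its stand, put its nose down through the guide hole of the marking jig onto the drawer front, and press straight down until the punch snaps; stop pressing there and never lean on it hard (25 N is too much). Then put the punch back upright, fully home in its stand, and let go, leaving the other things on the bench alone.

Things in the scene. Friction and masses are not known exactly. Their poses are not given: they have to be found in the camera images.
- punch: Automatic centre punch, plain steel, brass cap, 137 mm long, about 0.17 kg, at first upright nose-down in its stand. Round body 16 mm in diameter, 95 mm long; below its flat shoulder a sprung nose 7 mm in diameter sticks out 42 mm. The body goes in the stand's wide hole, the nose in its narrow one. Origin: centre of the shoulder (lower end of the body); z runs up to the cap.
- punch_grip (a point): Where to grasp the punch: on its axis, 60 mm above the shoulder, 102 mm above the tip of the nose when the nose is out, in the knurled part (16 mm across). z runs up the punch.
- punch_tip (a point): Tip of the punch's nose, on its axis: a 5 mm long cone ending in a 3 mm blunt point. The nose resists being pushed in with 1.5 N at first, then 2.5 N per mm more, until at about 14 N (5 mm in) the inner hammer trips with a snap and the force falls at once by 4 to 8 N. A hard stop comes 3.7 mm of pressing after the snap; there the force shoots up.
- hammer (a joint): Hammer inside the punch: 0 when cocked, 0.0035 m when tripped. It stays tripped only while the nose is pressed; lifting the punch off lets the nose out and cocks it again.
- jig: Marking jig, fixed: plywood base 130 x 124 x 12 mm and, on two aluminium pillars, an aluminium bridge 40 (x) by 116 (y) by 8 mm, top 48 mm above the bench, guide hole in its middle. A grey plastic drawer front 160 (x) by 82 mm is clamped under the bridge; its thickness varies and is not measured: its upper face lies 12 to 28 mm below the bridge's top. Origin: centre of the underside, z up.
- guide_mouth (a point): Centre of the guide hole at the top face of the bridge, 48 mm above the bench. Round through hole 8.5 mm in diameter with a 1.5 mm chamfer. The punch mark belongs straight below it.
- stand: Wooden block 60 x 60 x 76 mm, fixed. A round hole 19 mm in diameter, 28 mm deep, with a 3 mm chamfer takes the punch's body; below it a 9 mm hole goes on to the bottom for the nose. Fully home, the punch's shoulder rests on the step, 48 mm above the bench, its grasp point 108 mm above the bench. Origin: centre of the underside, z up.
- stand_mouth (a point): Centre of the stand's hole at the block's top face, 76 mm above the bench.
- pump_bottle: Bystander: white bottle 66 mm in diameter, 183 mm high, with a red pump, standing loose. Origin: centre of its underside.
- jar: Bystander: white lidded jar 72 mm in diameter, 85 mm high, loose. Origin: centre of its underside.
- screwdriver: Bystander: screwdriver lying loose. Origin: under its middle.
- drawer_pull: Bystander: small steel drawer pull, 90 x 14 x 20 mm, lying loose. Origin: centre of its underside.

How it is judged:
By the outcome, as a careful person would: the job done as asked, in the order asked, and still so for the second after the job is handed in, with the robot touching nothing.
It also fails if it takes over 64 s, if anything falls off the work surface, if the arm or the gripper's body presses on something with over 40 N, if the wrist force passes 120 N, or if a joint passes its speed limit or range.

### The arm

A 6-joint arm with a two-finger parallel gripper is mounted at the origin on the work surface. World frame = base frame: x ahead of the robot, y to its left, z up, the work surface at z = 0. Lengths are in mm, angles in rad, forces in N, time in s.
With the tool pointing down it reaches from about 350 to 875 mm from the base axis. Payload 4.2 kg.
Tool frame: the origin (TCP) lies midway between the tips of the shut fingers; the grasp point (between the pads) lies 19 mm behind it (arm.tcp_to_grasp is the distance from the TCP to the grasp point, in mm); z points along the fingers, y is the line along which they close (so a half turn about z gives the same grasp; the last joint's range is limited). The gripper opens to 85 mm and grips with 20 to 120 N. Pads are 22 mm wide; open, the fingers measure 114 mm over their backs; the gripper's body (76 mm by 85 mm) begins 54 mm behind the grasp point. The pads swing forward as they close: fully open they stand 13 mm farther back than shut.
Start: joints at [1.515, 0.385, 0.008, 0, -1.194, -0.259], TCP at [193.484, 594.275, 231.312] pointing down, gripper open.
Joint ranges: [-3.14, 3.14], [-1.21, 2.06], [-1.07, 1.41], [-3.16, 2.05], [-2.99, -0.16], [-3.1, 3.1]. Speed limits (rad/s): [2.79, 2.79, 3.14, 3.14, 3.14, 3.14].

### API

Orientations are given as a unit quaternion [x, y, z, w].
In Python, from bench import arm, imaging, job, models gives the robot as it stands.
- The arm moves only by the tool arm_command, never from a script. Its argument "rows" is a list of rows, each an object with "grip": the opening, from 0 (shut) to 1 (fully open); "linear": the shift along the tool's x, y, z in mm, a list of three; "rot": the turn, a rotation vector about the tool's x, y, z in rad, a list of three. In form: [{"grip": grip, "linear": [tx, ty, tz], "rot": [rx, ry, rz]}, ...]. A call has 1 to 10 rows; each row is the pose to reach, as a shift and turn from the pose commanded when the call began, along the tool's axes at that moment; what a row does not reach only later rows make up. A row lasts 1/8 s, in which the tool goes at most 62.5 mm and 10.7 degrees, less where a joint would pass 70% of its speed; a pose out of reach is approached as far as the arm can. A call with a gripper value outside its range is refused whole. The fingers move at their own pace and stop on an object; the grip force is fixed at half the most. Time passes only in rows, so rows that repeat a pose let the fingers close. It gives the time, the measured TCP pose, the force, the opening and the grip force at its end, in the units of the state.
- arm.read_state(): the state, without advancing time (a new reading comes with each control period).
- imaging.get_image(name): name is "scene" or "top" or "wrist"; returns a dict with "frame" (480x640x3 uint8, red, green, blue), "fx", "fy", "cx", "cy" (pixels), "k1" (the pictures are not rectified: a ray, as slopes to the right and down, at radius r is drawn at 1 + k1 r^2 times it, then the intrinsics apply), "extrinsics" (4x4, takes a point from world to camera coordinates); the wrist camera has in their place "T_tool_cam" (4x4, takes a point from camera to tool coordinates, whose origin is the TCP and whose axes are the flange's). Camera axes: x right, y down, z forward; pixel columns grow to the right and rows downward; lengths in mm; the calibration is good to about 2 mm. A picture is of the moment at which its call begins: read the wrist's pose just before it. There is no depth.
- job.job_done(): hands the job in; it is judged then, once.
Trained networks look in a picture, given as the dict that the camera call returned (one of the last four; its "shot" number tells which), for a name from the list of things; names that differ only in an ending like _2 or _b are one class to them, and where a whole thing is asked for, a point or a joint stands for the part that bears it (a point fixed in the world has none). Each returns a list of dicts, best first, with "score" (0 to 1); they miss things now and then, are a little off and sometimes report something else, mostly with a low value. They report only what shows in the picture. A call takes as long as a camera call.
- models.spot_in(picture, query): "rect" ([left, top, right, bottom] in pixels, round what is visible of it).
- models.tip_of(picture, query): "pixel" ([column, row] in pixels: a listed point, or the origin of a listed thing).
The state is a dict: "clock": time; "joints": joint angles; "joint_vel": joint speeds; "joint_efforts": joint torques, N m; "position": TCP position; "ee_rot": TCP orientation; "contact_force": force on the tool from outside, world axes, zero at the start; "wrist_torque": the same for the moment, N m; "gripper_width": finger opening in mm; "grasp_force": force on a finger pad.
Only numpy, scipy, OpenCV 4.12 (cv2) and the standard library are available. Lean on these libraries where they do the work, as an engineer would, in place of code of your own. Each camera call takes 0.05 s, during which the arm holds its last target. There are 200 camera calls.

## Working session

There is one attempt and no reset: what is moved stays moved. The work goes in short steps, Python scripts to look and compute and a tool call to move; the robot and the scene stay as the last step left them, time stands still between calls to the robot, and variables do not carry over. Pictures are saved under pics/ and viewed, at most 10 in all, crops included, and the job is handed in when it is done.

Besides the shell and the picture viewer there is one more tool, called after "Emit:" as a command line: name --argument value ..., lists and objects as JSON in quotes. arm_command: Moves the arm, as the interface text tells. Its arguments: {"type":"object","properties":{"rows":{"type":"array"}},"required":["rows"]}

```bash
ls; mkdir -p pics
cat > h.py <<'E'
import numpy as np, cv2
from scipy.spatial.transform import Rotation as R
from bench import arm, imaging, job, models
def cam(p,st=None):
    """returns origin, rotation cam->world"""
    if "extrinsics" in p:
        T=np.linalg.inv(np.array(p["extrinsics"]))
    else:
        W=np.eye(4);W[:3,:3]=R.from_quat(st["ee_rot"]).as_matrix();W[:3,3]=st["position"]
        T=W@np.array(p["T_tool_cam"])
    return T
def ray(p,px,st=None):
    d=np.array([(px[0]-p["cx"])/p["fx"],(px[1]-p["cy"])/p["fy"]]);u=d.copy()
    for _ in range(20): u=d/(1+p["k1"]*(u@u))
    T=cam(p,st);return T[:3,3],T[:3,:3]@np.array([u[0],u[1],1])
def at_z(p,px,z,st=None):
    o,d=ray(p,px,st);return o+d*(z-o[2])/d[2]
def meet(rays):
    A=np.zeros((3,3));b=np.zeros(3)
    for o,d in rays:
        d=d/np.linalg.norm(d);M=np.eye(3)-np.outer(d,d);A+=M;b+=M@o
    return np.linalg.solve(A,b)
def proj(p,X,st=None):
    c=np.linalg.inv(cam(p,st))@np.append(X,1);u=c[:2]/c[2];u=u*(1+p["k1"]*(u@u))
    return u*[p["fx"],p["fy"]]+[p["cx"],p["cy"]]
def save(p,n): cv2.imwrite(f"pics/{n}.png",p["frame"][:,:,::-1])
E
python3 - <<'E'
from h import *
np.set_printoptions(precision=1,suppress=True)
st=arm.read_state();print(st["ee_rot"],st["gripper_width"],arm.tcp_to_grasp)
P={}
for n in("scene","top"):
    P[n]=imaging.get_image(n);save(P[n],n+"0")
Z=dict(punch_grip=108,guide_mouth=48,stand_mouth=76,pump_bottle=0,jar=0,screwdriver=0,drawer_pull=0)
for q,z in Z.items():
    rs=[]
    for n in P:
        r=models.tip_of(P[n],q)
        for x in r[:2]: print(q,n,np.round(x["score"],2),np.array(x["pixel"]),at_z(P[n],x["pixel"],z))
        if r: rs.append(ray(P[n],r[0]["pixel"]))
    if len(rs)==2: print("  meet",meet(rs))
E
```

```text
pics
[ 1.  -0.2 -0.   0. ] 85.15516291248927 18.700000000000003
punch_grip scene 0.8 [196.2 259.4] [ 571.8 -208.8  108. ]
punch_grip top 0.39 [414.1 259.4] [ 564.2 -206.5  108. ]
  meet [ 564.8 -207.   103.1]
guide_mouth scene 0.57 [385.7 197.4] [479.5 207.8  48. ]
guide_mouth top 0.55 [215.7 309.8] [476.5 199.4  48. ]
  meet [478.8 203.   48.3]
stand_mouth scene 0.96 [196.7 275.6] [ 567.4 -210.2   76. ]
stand_mouth top 0.9 [412.7 258.8] [ 568.5 -209.    76. ]
  meet [ 568.2 -209.7   76.3]
pump_bottle scene 0.76 [375.3 345.7] [767.  -17.3   0. ]
pump_bottle top 0.6 [317.2 182.6] [752.1 -17.4   0. ]
pump_bottle top 0.53 [431.1 193.8] [ 719.2 -269.7    0. ]
  meet [756.7 -14.  -10.3]
jar scene 0.97 [448.7 304.6] [750.  139.9   0. ]
jar top 0.85 [251.4 183.5] [754.5 129.7   0. ]
jar top 0.44 [407.7 261.1] [ 570.8 -210.3    0. ]
  meet [754.6 131.1   6.4]
screwdriver scene 0.77 [201.3 392.9] [ 722.2 -274.8    0. ]
screwdriver top 0.77 [430.7 191.7] [ 724.  -269.1    0. ]
  meet [ 723.1 -272.    -0.5]
drawer_pull scene 0.93 [321.4 351.8] [736.7 -92.4   0. ]
drawer_pull top 0.8 [349.7 189.8] [733.5 -89.2   0. ]
  meet [734.  -90.   -3.3]
```

View pics/scene0.png

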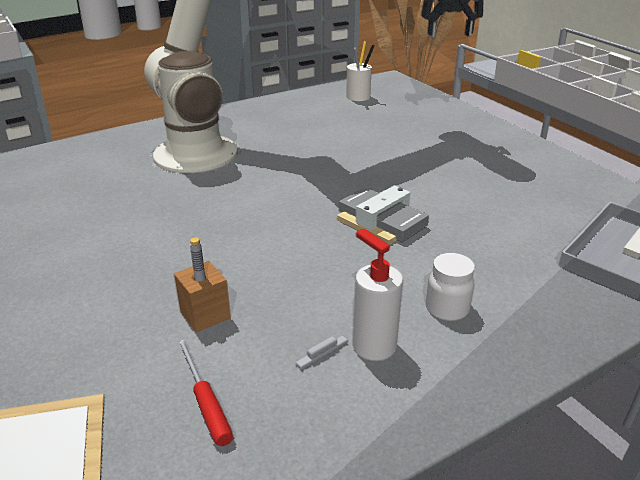

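View pics/top0.png

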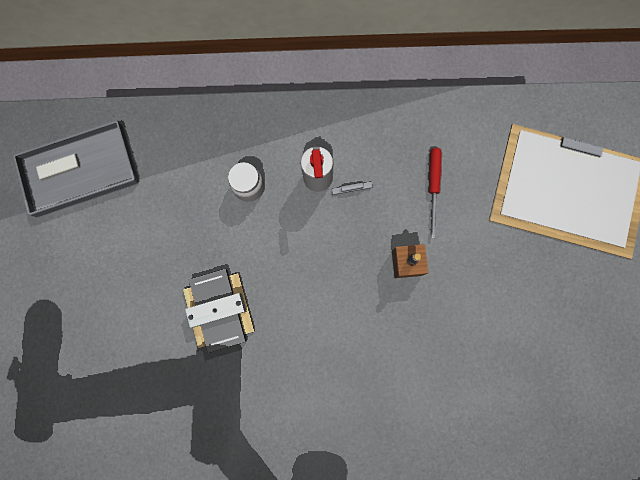

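Run:
```python
from h import *
st=arm.read_state();M=R.from_quat(st["ee_rot"]).as_matrix();print(M.round(3),st["position"])
p=imaging.get_image("wrist");print(np.array(p["T_tool_cam"]).round(3),p["fx"],p["k1"])
```

```text
[[ 0.951 -0.31   0.   ]
 [-0.31  -0.951  0.   ]
 [-0.    -0.    -1.   ]] [193.47191256 594.26732696 231.32693384]
[[-2.00000e-03 -9.52000e-01 -3.06000e-01  7.85730e+01]
 [ 1.00000e+00 -2.00000e-03  0.00000e+00 -7.37000e-01]
 [-1.00000e-03 -3.06000e-01  9.52000e-01 -1.42103e+02]
 [ 0.00000e+00  0.00000e+00  0.00000e+00  1.00000e+00]] 369.54718806826816 -0.04697590780912423
```

The scene picture shows the punch (196,260) in its stand with nothing beside it, and the jig at (386,197). The top picture shows the same at (414,259) and (215,310). The networks' points and the known heights agree. The path between the two is clear, so I'll go over the jig first and look down.

Emit:
arm_command --rows '[{"grip": 1,"linear": [49,35,5],"rot": [0,0,0]},{"grip": 1,"linear": [98,71,10],"rot": [0,0,0]},{"grip": 1,"linear": [147,106,15],"rot": [0,0,0]},{"grip": 1,"linear": [196,142,20],"rot": [0,0,0]},{"grip": 1,"linear": [245,177,25],"rot": [0,0,0]},{"grip": 1,"linear": [294,213,30],"rot": [0,0,0]},{"grip": 1,"linear": [343,248,35],"rot": [0,0,0]},{"grip": 1,"linear": [392,284,40],"rot": [0,0,0]},{"grip": 1,"linear": [392,284,40],"rot": [0,0,0]},{"grip": 1,"linear": [392,284,40],"rot": [0,0,0]}]'

```text
clock: 2.1
position: [478.4, 202.8, 191.4]
ee_rot: [0.988, -0.157, 0.0, -0.0]
contact_force: [0.1, -0.3, 0.1]
gripper_width: 85.4
grasp_force: 0.0
```

```bash
cat > look.py <<'E'
from h import *
import sys
np.set_printoptions(precision=1,suppress=True)
st=arm.read_state();p=imaging.get_image("wrist");save(p,sys.argv[1])
M=R.from_quat(st["ee_rot"]).as_matrix()
print(st["clock"],np.array(st["position"]),np.array(st["contact_force"]),np.abs(st["joint_vel"]).max())
for a in sys.argv[2:]:
    q,z=a.split(":")
    for x in models.tip_of(p,q)[:2]:
        X=at_z(p,x["pixel"],float(z),st);print(q,round(x["score"],2),np.array(x["pixel"]),X,"tool shift",M.T@(X-st["position"]))
E
python3 look.py jig1 guide_mouth:48
```

```text
2.1 [478.4 202.8 191.4] [ 0.1 -0.3  0.1] 0.033215357602801796
guide_mouth 0.84 [317.2 223.5] [480.8 202.3  48. ] tool shift [  2.4  -0.2 143.4]
```

View pics/jig1.png

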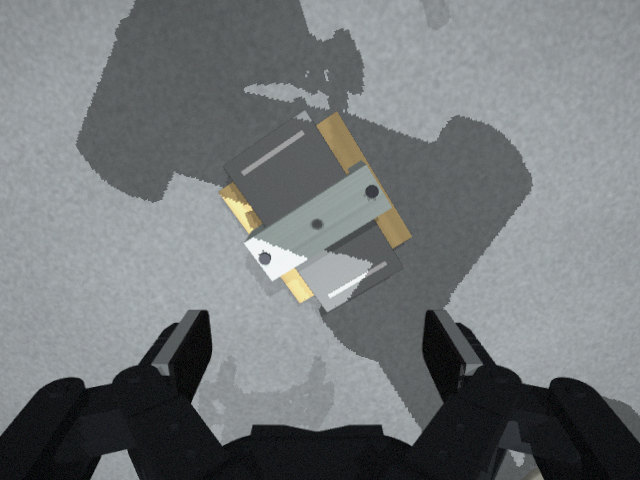

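The wrist picture shows the guide hole at (317,224), midway between the bridge's screws, as the network says. Next is the stand, at the same relative height.

Emit:
arm_command --rows '[{"grip": 1,"linear": [30,52,-10],"rot": [0,0,0]},{"grip": 1,"linear": [60,104,-20],"rot": [0,0,0]},{"grip": 1,"linear": [91,156,-29],"rot": [0,0,0]},{"grip": 1,"linear": [122,208,-29],"rot": [0,0,0]},{"grip": 1,"linear": [152,260,-29],"rot": [0,0,0]},{"grip": 1,"linear": [183,312,-29],"rot": [0,0,0]},{"grip": 1,"linear": [213,364,-29],"rot": [0,0,0]},{"grip": 1,"linear": [213,364,-29],"rot": [0,0,0]},{"grip": 1,"linear": [213,364,-29],"rot": [0,0,0]}]'

```text
clock: 3.32
position: [568.3, -208.0, 220.2]
ee_rot: [0.988, -0.156, -0.0, -0.0]
contact_force: [0.3, -0.3, -0.2]
gripper_width: 85.6
grasp_force: 0.0
```

```bash
python3 look.py st1 stand_mouth:76 punch_grip:108 punch:48
```

```text
3.325 [ 568.3 -208.   220.2] [ 0.3 -0.3 -0.2] 0.02198575852262222
stand_mouth 0.83 [314.  228.6] [ 567.2 -204.7   76. ] tool shift [ -2.1  -2.8 144.2]
punch_grip 0.82 [313.9 237.4] [ 569.5 -205.6  108. ] tool shift [  0.4  -2.7 112.2]
punch_grip 0.3 [313.6 226.7] [ 577.1 -207.9  108. ] tool shift [  8.4  -2.8 112.2]
punch 0.77 [314.4 215.2] [ 571.2 -206.2   48. ] tool shift [  2.2  -2.6 172.2]
punch 0.69 [54.9 66.9] [752.1 -46.9  48. ] tool shift [ 125.2 -209.9  172.2]
```

View pics/st1.png

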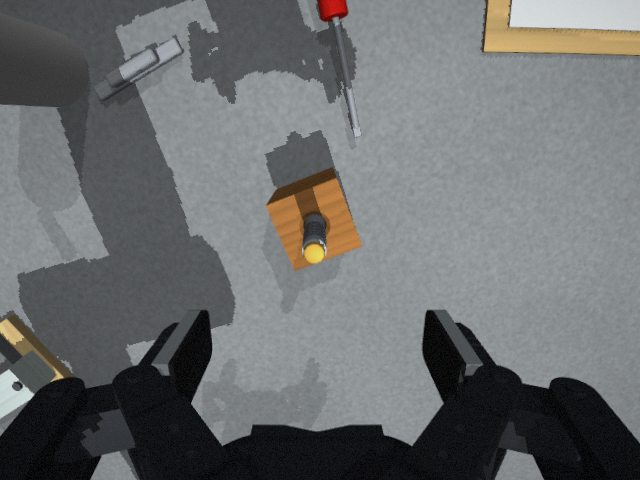

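Here the cap sits at (314,253) in the stand and nothing stands beside it. I'll check the axis with the cap (143 mm up).

Run:
```python
from h import *
st=arm.read_state();p=imaging.get_image("wrist");M=R.from_quat(st["ee_rot"]).as_matrix()
h=cv2.cvtColor(p["frame"],cv2.COLOR_RGB2HSV);m=cv2.inRange(h,(20,140,120),(35,255,255));m[:200]=0;m[300:]=0
m[:,:280]=0;m[:,350:]=0
y,x=np.nonzero(m);c=[(x.min()+x.max())/2,(y.min()+y.max())/2];print(c,len(x),x.max()-x.min(),y.max()-y.min())
X=at_z(p,c,143,st);print(X,M.T@(X-st["position"]))
```

```text
[np.float64(314.5), np.float64(252.5)] 314 19 19
[ 569.94952828 -205.9069368   143.        ] [ 0.99985323 -2.06135601 77.76571835]
```

Emit:
arm_command --rows '[{"grip": 1,"linear": [0.6,-2.3,45],"rot": [0,0,0]},{"grip": 1,"linear": [0.6,-2.3,90],"rot": [0,0,0]},{"grip": 1,"linear": [0.6,-2.3,120],"rot": [0,0,0]},{"grip": 1,"linear": [0.6,-2.3,131],"rot": [0,0,0]},{"grip": 1,"linear": [0.6,-2.3,131],"rot": [0,0,0]},{"grip": 0.4,"linear": [0.6,-2.3,131],"rot": [0,0,0]},{"grip": 0.3,"linear": [0.6,-2.3,131],"rot": [0,0,0]},{"grip": 0,"linear": [0.6,-2.3,131],"rot": [0,0,0]},{"grip": 0,"linear": [0.6,-2.3,131],"rot": [0,0,0]},{"grip": 0,"linear": [0.6,-2.3,131],"rot": [0,0,0]}]'

```text
clock: 4.82
position: [569.7, -207.2, 89.9]
ee_rot: [0.988, -0.157, 0.0, 0.0]
contact_force: [-0.2, 1.6, 2.5]
gripper_width: 14.8
grasp_force: 58.3
```

Emit:
arm_command --rows '[{"grip": 0,"linear": [0,0,0],"rot": [0,0,0]},{"grip": 0,"linear": [0,0,0],"rot": [0,0,0]},{"grip": 0,"linear": [0,0,0],"rot": [0,0,0]},{"grip": 0,"linear": [0,0,0],"rot": [0,0,0]}]'

```text
clock: 5.32
position: [569.7, -207.2, 89.9]
ee_rot: [0.988, -0.157, 0.0, 0.0]
contact_force: [-1.5, 1.2, 5.1]
gripper_width: 14.1
grasp_force: 58.5
```

Emit:
arm_command --rows '[{"grip": 0,"linear": [0,0,-10],"rot": [0,0,0]},{"grip": 0,"linear": [0,0,-30],"rot": [0,0,0]},{"grip": 0,"linear": [0,0,-60],"rot": [0,0,0]},{"grip": 0,"linear": [0,0,-90],"rot": [0,0,0]},{"grip": 0,"linear": [0,0,-110],"rot": [0,0,0]},{"grip": 0,"linear": [0,0,-110],"rot": [0,0,0]},{"grip": 0,"linear": [0,0,-110],"rot": [0,0,0]},{"grip": 0,"linear": [0,0,-110],"rot": [0,0,0]}]'

```text
clock: 6.32
position: [568.6, -207.1, 197.7]
ee_rot: [0.988, -0.157, -0.002, -0.0]
contact_force: [0.6, 0.5, -1.5]
gripper_width: 14.6
grasp_force: 58.4
```

```bash
cat > tip.py <<'E'
from h import *
import sys
np.set_printoptions(precision=1,suppress=True)
st=arm.read_state();M=R.from_quat(st["ee_rot"]).as_matrix()
print(np.array(st["position"]),np.array(st["contact_force"]),st["gripper_width"])
for q in("punch_tip","punch","punch_grip"):
    rs=[]
    for n in("wrist","scene","top"):
        p=imaging.get_image(n);r=models.tip_of(p,q)
        if n!="top" and q=="punch": save(p,sys.argv[1]+n)
        if r:
            rs.append(ray(p,r[0]["pixel"],st));print(q,n,round(r[0]["score"],2),np.array(r[0]["pixel"]))
    if len(rs)>1:
        X=meet(rs);print(X,"in tool",M.T@(X-st["position"]))
E
python3 tip.py lift
python3 - <<'E'
import cv2,numpy as np
a=cv2.imread("pics/liftwrist.png")[120:420,170:470];b=cv2.imread("pics/liftscene.png")[120:320,100:300]
cv2.imwrite("pics/lift.png",np.hstack([cv2.resize(a,(400,400)),cv2.resize(b,(400,400))]))
E
```

```text
[ 568.6 -207.1  197.7] [ 0.6  0.5 -1.5] 14.60307996641001
punch_tip wrist 0.57 [320.4 252.8]
punch_tip scene 0.67 [195.1 252.7]
punch_tip top 0.61 [406.7 264.9]
[ 556.3 -200.8  102.9] in tool [-13.3  -2.2  94.8]
punch wrist 0.57 [313.9 275. ]
punch scene 0.86 [193.3 235.3]
[ 565.6 -205.   145.8] in tool [-3.3 -1.  51.8]
punch_grip wrist 0.94 [317.6 340.4]
punch_grip scene 0.96 [186.4 194.7]
punch_grip top 0.43 [214.5 307.1]
[478.8 -64.  157.5] in tool [-129.5 -108.3   40.5]
```

View pics/lift.png

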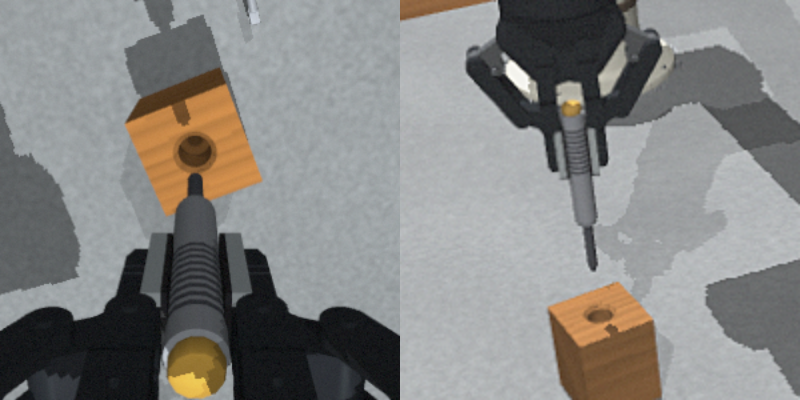

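The left part (wrist) shows the punch in hand with its tip near pixel (316,252) and the now empty stand hole at (316,232). The right part shows it clear of the stand, perhaps tilted. I'll work out the tilt at the known depths.

```bash
cat > tilt.py <<'E'
from h import *
import sys
np.set_printoptions(precision=1,suppress=True)
st=arm.read_state();M=R.from_quat(st["ee_rot"]).as_matrix();pos=np.array(st["position"])
p=imaging.get_image("wrist");s=imaging.get_image("scene")
def intool(px,d):
    o,r=ray(p,px,st);o=M.T@(o-pos);r=M.T@r;return o+r*(d-o[2])/r[2]
print("pos",pos,"tip",intool([float(sys.argv[1]),float(sys.argv[2])],83.3))
for n,d in(("grip",-18.7),("shoulder",41.3),("tip",83.3)):
    X=pos+M@[0,0,d];print(n,"expected wrist",proj(p,X,st),"scene",proj(s,X))
for X in([0,0,-53.7],): print("cap scene",proj(s,pos+M@X), "wrist",proj(p,pos+M@X,st))
for x in models.tip_of(p,"stand_mouth")[:1]: print("stand",x["pixel"],at_z(p,x["pixel"],76,st),M.T@(at_z(p,x["pixel"],76,st)-pos))
E
python3 tilt.py 316 252; python3 -c "
import cv2
a=cv2.imread('pics/liftscene.png')[150:300,140:260];cv2.imwrite('pics/ls.png',cv2.resize(a,None,fx=4,fy=4,interpolation=2))"
```

```text
pos [ 569.4 -207.2  199.3] tip [-0.6 -1.1 83.3]
grip expected wrist [318.7 338.5] scene [187.9 193. ]
shoulder expected wrist [318.  276.8] scene [192.8 229.7]
tip expected wrist [317.7 251.1] scene [196.  253.8]
cap scene [184.9 170.2] wrist [319.3 403.7]
```

View pics/ls.png

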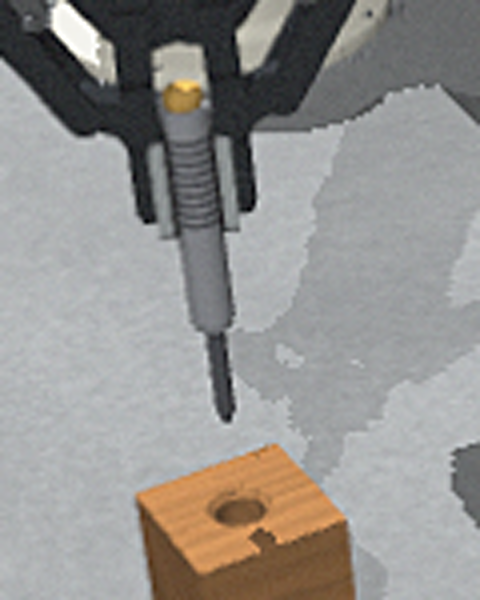

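The punch is upright in the hand: tip at (197,255) in the scene picture against (196,254) expected. Now to the jig, stopping with the tip about 15 mm over the hole.

Emit:
arm_command --rows '[{"grip": 0,"linear": [-20,-35,0],"rot": [0,0,0]},{"grip": 0,"linear": [-49,-84,0],"rot": [0,0,0]},{"grip": 0,"linear": [-79,-135,0],"rot": [0,0,0]},{"grip": 0,"linear": [-109,-187,0],"rot": [0,0,0]},{"grip": 0,"linear": [-139,-239,0],"rot": [0,0,0]},{"grip": 0,"linear": [-169,-290,8],"rot": [0,0,0]},{"grip": 0,"linear": [-195,-334,20],"rot": [0,0,0]},{"grip": 0,"linear": [-207,-355,35],"rot": [0,0,0]},{"grip": 0,"linear": [-210.5,-361,48],"rot": [0,0,0]},{"grip": 0,"linear": [-210.5,-361,50],"rot": [0,0,0]}]'

```text
clock: 8.62
position: [480.5, 200.8, 148.4]
ee_rot: [0.988, -0.157, -0.001, 0.001]
contact_force: [-0.1, -0.3, -2.1]
gripper_width: 14.6
grasp_force: 58.7
```

Emit:
arm_command --rows '[{"grip": 0,"linear": [0,0,0],"rot": [0,0,0]},{"grip": 0,"linear": [0,0,0],"rot": [0,0,0]},{"grip": 0,"linear": [0,0,0],"rot": [0,0,0]}]'

```text
clock: 9.0
position: [481.4, 200.8, 149.8]
ee_rot: [0.988, -0.157, 0.0, -0.0]
contact_force: [-0.1, 0.3, -1.2]
gripper_width: 14.2
grasp_force: 58.7
```

```bash
python3 look.py jig2 guide_mouth:48 punch_tip:64; python3 -c "
import cv2
a=cv2.imread('pics/jig2.png')[190:330,240:400];cv2.imwrite('pics/j2.png',cv2.resize(a,None,fx=4,fy=4,interpolation=2))"
```

```text
9.0 [481.4 200.8 149.8] [-0.1  0.3 -1.2] 0.005124038252889927
guide_mouth 0.97 [315.6 245.6] [479.7 203.   48. ] tool shift [ -2.4  -1.4 101.8]
punch_tip 0.7 [316.1 250.4] [481.4 202.   64. ] tool shift [-0.4 -1.1 85.8]
```

View pics/j2.png

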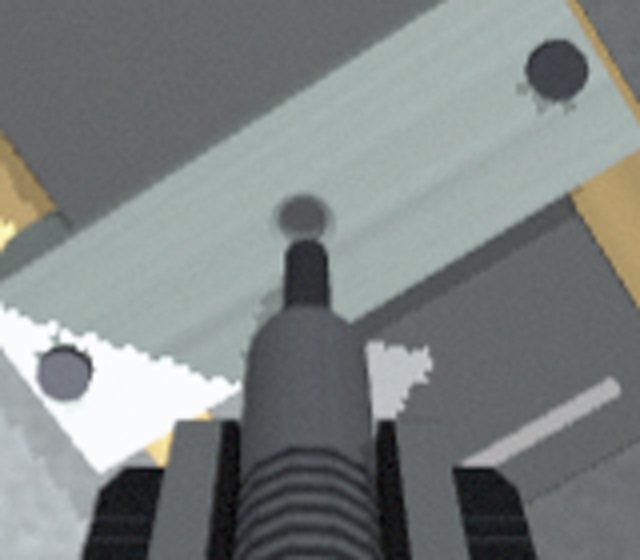

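The hole is at (315.8,244.3) and the tip at about (316.5,252), just above it and in line. It needs about -1 mm in tool x. I'll ease the tip into the hole.

Emit:
arm_command --rows '[{"grip": 0,"linear": [-0.9,-0.2,4],"rot": [0,0,0]},{"grip": 0,"linear": [-0.9,-0.2,8],"rot": [0,0,0]},{"grip": 0,"linear": [-0.9,-0.2,12],"rot": [0,0,0]},{"grip": 0,"linear": [-0.9,-0.2,15],"rot": [0,0,0]},{"grip": 0,"linear": [-0.9,-0.2,18],"rot": [0,0,0]},{"grip": 0,"linear": [-0.9,-0.2,20],"rot": [0,0,0]},{"grip": 0,"linear": [-0.9,-0.2,20.5],"rot": [0,0,0]},{"grip": 0,"linear": [-0.9,-0.2,20.5],"rot": [0,0,0]}]'

```text
clock: 10.15
position: [480.3, 201.7, 128.9]
ee_rot: [0.988, -0.157, 0.0, -0.0]
contact_force: [0.1, 0.3, -1.6]
gripper_width: 14.5
grasp_force: 58.7
```

```bash
python3 look.py jig3
```

```text
10.15 [480.3 201.7 128.9] [ 0.1  0.3 -1.6] 0.0031233636336969973
```

Emit:
arm_command --rows '[{"grip": 0,"linear": [0,0,1],"rot": [0,0,0]},{"grip": 0,"linear": [0,0,2],"rot": [0,0,0]},{"grip": 0,"linear": [0,0,3],"rot": [0,0,0]},{"grip": 0,"linear": [0,0,3],"rot": [0,0,0]},{"grip": 0,"linear": [0,0,3],"rot": [0,0,0]}]'

```text
clock: 10.82
position: [480.2, 201.7, 125.8]
ee_rot: [0.988, -0.157, -0.0, 0.0]
contact_force: [-0.6, 0.1, -2.2]
gripper_width: 14.4
grasp_force: 58.7
```

Emit:
arm_command --rows '[{"grip": 0,"linear": [0,0,1],"rot": [0,0,0]},{"grip": 0,"linear": [0,0,2],"rot": [0,0,0]},{"grip": 0,"linear": [0,0,3],"rot": [0,0,0]},{"grip": 0,"linear": [0,0,3],"rot": [0,0,0]},{"grip": 0,"linear": [0,0,3],"rot": [0,0,0]}]'

```text
clock: 11.45
position: [480.2, 201.7, 122.8]
ee_rot: [0.988, -0.157, -0.0, 0.0]
contact_force: [0.5, -0.4, -2.5]
gripper_width: 14.4
grasp_force: 58.7
```

```bash
python3 look.py jig4; python3 -c "
import cv2
a=cv2.imread('pics/jig4.png')[190:330,240:400];cv2.imwrite('pics/j4.png',cv2.resize(a,None,fx=4,fy=4,interpolation=2))"
```

```text
11.45 [480.2 201.7 122.8] [ 0.5 -0.4 -2.5] 0.002455282657068867
```

View pics/j4.png

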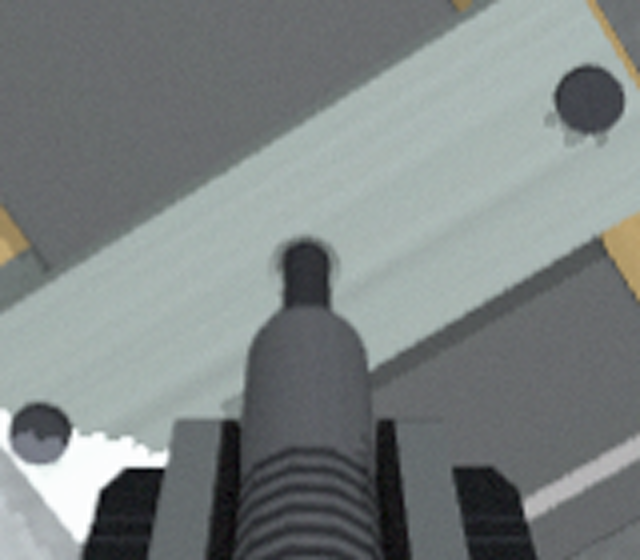

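The tip is in the guide hole, centred at (306,245) in the crop, with no side force. I'll lower in small steps and watch the force.

Emit:
arm_command --rows '[{"grip": 0,"linear": [0,0,1.2],"rot": [0,0,0]},{"grip": 0,"linear": [0,0,2.5],"rot": [0,0,0]},{"grip": 0,"linear": [0,0,2.5],"rot": [0,0,0]}]'

```text
clock: 11.88
position: [480.2, 201.7, 120.2]
ee_rot: [0.988, -0.157, -0.0, 0.0]
contact_force: [-0.7, 0.3, -1.6]
gripper_width: 14.5
grasp_force: 58.7
```

Emit:
arm_command --rows '[{"grip": 0,"linear": [0,0,1.2],"rot": [0,0,0]},{"grip": 0,"linear": [0,0,2.5],"rot": [0,0,0]},{"grip": 0,"linear": [0,0,2.5],"rot": [0,0,0]}]'

```text
clock: 12.25
position: [480.1, 201.6, 117.6]
ee_rot: [0.988, -0.157, -0.0, 0.0]
contact_force: [0.3, 0.8, -1.5]
gripper_width: 14.5
grasp_force: 58.7
```

Emit:
arm_command --rows '[{"grip": 0,"linear": [0,0,1.2],"rot": [0,0,0]},{"grip": 0,"linear": [0,0,2.5],"rot": [0,0,0]},{"grip": 0,"linear": [0,0,2.5],"rot": [0,0,0]}]'

```text
clock: 12.62
position: [480.1, 201.6, 115.2]
ee_rot: [0.988, -0.157, -0.0, 0.0]
contact_force: [-0.5, -0.0, -1.3]
gripper_width: 14.4
grasp_force: 58.7
```

Emit:
arm_command --rows '[{"grip": 0,"linear": [0,0,1.2],"rot": [0,0,0]},{"grip": 0,"linear": [0,0,2.5],"rot": [0,0,0]},{"grip": 0,"linear": [0,0,2.5],"rot": [0,0,0]}]'

```text
clock: 13.0
position: [480.2, 201.7, 112.7]
ee_rot: [0.988, -0.157, -0.0, 0.0]
contact_force: [-0.1, 0.3, -0.9]
gripper_width: 14.2
grasp_force: 58.7
```

Emit:
arm_command --rows '[{"grip": 0,"linear": [0,0,1.2],"rot": [0,0,0]},{"grip": 0,"linear": [0,0,2],"rot": [0,0,0]},{"grip": 0,"linear": [0,0,2],"rot": [0,0,0]}]'

```text
clock: 13.38
position: [480.5, 201.8, 111.3]
ee_rot: [0.988, -0.157, 0.0, -0.0]
contact_force: [-0.9, -1.0, 2.6]
gripper_width: 14.3
grasp_force: 59.0
```

Emit:
arm_command --rows '[{"grip": 0,"linear": [0,0,0.7],"rot": [0,0,0]},{"grip": 0,"linear": [0,0,1.4],"rot": [0,0,0]},{"grip": 0,"linear": [0,0,1.4],"rot": [0,0,0]}]'

```text
clock: 13.75
position: [480.5, 201.8, 109.9]
ee_rot: [0.988, -0.157, 0.0, -0.0]
contact_force: [-1.5, -0.4, 5.2]
gripper_width: 14.8
grasp_force: 59.3
```

Emit:
arm_command --rows '[{"grip": 0,"linear": [0,0,0.5],"rot": [0,0,0]},{"grip": 0,"linear": [0,0,1],"rot": [0,0,0]},{"grip": 0,"linear": [0,0,1],"rot": [0,0,0]}]'

```text
clock: 14.12
position: [480.6, 201.9, 109.2]
ee_rot: [0.988, -0.156, 0.0, -0.0]
contact_force: [-1.6, -1.0, 6.3]
gripper_width: 15.0
grasp_force: 59.5
```

Emit:
arm_command --rows '[{"grip": 0,"linear": [0,0,0.5],"rot": [0,0,0]},{"grip": 0,"linear": [0,0,1],"rot": [0,0,0]},{"grip": 0,"linear": [0,0,1],"rot": [0,0,0]}]'

```text
clock: 14.5
position: [480.7, 201.9, 108.5]
ee_rot: [0.988, -0.156, 0.001, -0.0]
contact_force: [-2.2, -1.7, 8.5]
gripper_width: 14.6
grasp_force: 59.6
```

Emit:
arm_command --rows '[{"grip": 0,"linear": [0,0,0.5],"rot": [0,0,0]},{"grip": 0,"linear": [0,0,1],"rot": [0,0,0]},{"grip": 0,"linear": [0,0,1],"rot": [0,0,0]}]'

```text
clock: 14.88
position: [480.9, 201.9, 107.8]
ee_rot: [0.988, -0.156, 0.001, -0.0]
contact_force: [-2.1, 0.2, 10.8]
gripper_width: 14.7
grasp_force: 59.8
```

Emit:
arm_command --rows '[{"grip": 0,"linear": [0,0,0.3],"rot": [0,0,0]},{"grip": 0,"linear": [0,0,0.6],"rot": [0,0,0]},{"grip": 0,"linear": [0,0,0.6],"rot": [0,0,0]}]'

```text
clock: 15.25
position: [480.9, 201.9, 107.4]
ee_rot: [0.988, -0.156, 0.001, -0.0]
contact_force: [-1.8, -0.8, 10.1]
gripper_width: 14.8
grasp_force: 59.9
```

Emit:
arm_command --rows '[{"grip": 0,"linear": [0,0,0.3],"rot": [0,0,0]},{"grip": 0,"linear": [0,0,0.6],"rot": [0,0,0]},{"grip": 0,"linear": [0,0,0.6],"rot": [0,0,0]}]'

```text
clock: 15.62
position: [481.0, 201.9, 106.9]
ee_rot: [0.988, -0.156, 0.001, -0.0]
contact_force: [-2.3, -1.4, 11.2]
gripper_width: 14.7
grasp_force: 60.0
```

Emit:
arm_command --rows '[{"grip": 0,"linear": [0,0,0.3],"rot": [0,0,0]},{"grip": 0,"linear": [0,0,0.6],"rot": [0,0,0]},{"grip": 0,"linear": [0,0,0.6],"rot": [0,0,0]}]'

```text
clock: 16.0
position: [481.0, 201.9, 106.5]
ee_rot: [0.988, -0.156, 0.001, -0.0]
contact_force: [-1.4, -1.8, 12.6]
gripper_width: 14.8
grasp_force: 60.1
```

Emit:
arm_command --rows '[{"grip": 0,"linear": [0,0,0.3],"rot": [0,0,0]},{"grip": 0,"linear": [0,0,0.6],"rot": [0,0,0]},{"grip": 0,"linear": [0,0,0.6],"rot": [0,0,0]}]'

```text
clock: 16.38
position: [480.7, 201.9, 105.2]
ee_rot: [0.988, -0.157, 0.001, -0.0]
contact_force: [-1.4, -0.9, 6.5]
gripper_width: 14.8
grasp_force: 59.7
```

The force fell from 12.6 to 6.5 N and the tool dropped 1.3 mm, so the punch has snapped. Lifting straight out.

Emit:
arm_command --rows '[{"grip": 0,"linear": [0,0,-6],"rot": [0,0,0]},{"grip": 0,"linear": [0,0,-14],"rot": [0,0,0]},{"grip": 0,"linear": [0,0,-26],"rot": [0,0,0]},{"grip": 0,"linear": [0,0,-42],"rot": [0,0,0]},{"grip": 0,"linear": [0,0,-65],"rot": [0,0,0]},{"grip": 0,"linear": [0,0,-92],"rot": [0,0,0]},{"grip": 0,"linear": [0,0,-97],"rot": [0,0,0]},{"grip": 0,"linear": [0,0,-97],"rot": [0,0,0]}]'

```text
clock: 17.38
position: [479.7, 201.5, 200.5]
ee_rot: [0.988, -0.157, -0.0, 0.0]
contact_force: [-0.5, 0.7, -1.6]
gripper_width: 14.8
grasp_force: 59.2
```

Run:
```python
from h import *
st=arm.read_state();M=R.from_quat(st["ee_rot"]).as_matrix();p=np.array(st["position"])
print(p,st["contact_force"],M.T@(np.array([569.6,-207.3,200])-p),R.from_matrix(M).as_rotvec())
```

```text
[479.72179777 201.52271268 200.49180708] [-0.4838752   0.68490349 -1.62272257] [212.17181932 360.82863308   0.40018741] [ 3.10253030e+00 -4.92974271e-01 -1.50433194e-03]
```

Emit:
arm_command --rows '[{"grip": 0,"linear": [20,34,0],"rot": [0,0,0]},{"grip": 0,"linear": [49,84,0],"rot": [0,0,0]},{"grip": 0,"linear": [79,135,0],"rot": [0,0,0]},{"grip": 0,"linear": [109,186,0],"rot": [0,0,0]},{"grip": 0,"linear": [139,237,0],"rot": [0,0,0]},{"grip": 0,"linear": [169,288,3],"rot": [0,0,0]},{"grip": 0,"linear": [196,334,8],"rot": [0,0,0]},{"grip": 0,"linear": [208,355,15],"rot": [0,0,0]},{"grip": 0,"linear": [212,361,22],"rot": [0,0,0]},{"grip": 0,"linear": [212,361,25],"rot": [0,0,0]}]'

```text
clock: 18.62
position: [569.1, -206.9, 174.1]
ee_rot: [0.988, -0.157, -0.002, -0.0]
contact_force: [-0.5, 0.6, -1.7]
gripper_width: 14.5
grasp_force: 59.3
```

Emit:
arm_command --rows '[{"grip": 0,"linear": [0,0,0],"rot": [0,0,0]},{"grip": 0,"linear": [0,0,0],"rot": [0,0,0]},{"grip": 0,"linear": [0,0,0],"rot": [0,0,0]}]'

```text
clock: 19.0
position: [570.3, -206.6, 176.6]
ee_rot: [0.988, -0.156, 0.0, -0.0]
contact_force: [0.2, -0.4, -1.7]
gripper_width: 14.4
grasp_force: 59.3
```

```bash
python3 look.py st2 stand_mouth:76 punch_tip:92; python3 -c "
import cv2
a=cv2.imread('pics/st2.png')[190:330,240:400];cv2.imwrite('pics/s2.png',cv2.resize(a,None,fx=4,fy=4,interpolation=2))"
```

```text
19.0 [ 570.3 -206.6  176.6] [ 0.2 -0.4 -1.7] 0.004730580736143601
stand_mouth 0.58 [316.8 246.2] [ 568.2 -205.2   76. ] tool shift [ -2.4  -0.6 100.6]
punch_tip 0.73 [320.4 252.2] [ 568.6 -207.8   92. ] tool shift [-1.2  1.7 84.6]
```

View pics/s2.png

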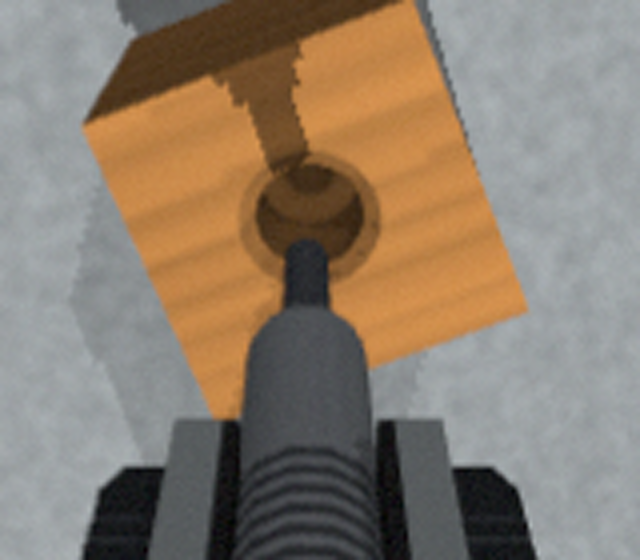

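The stand hole is centred at (309.5,217) in the crop and the tip at (306,250). Correcting by (-0.9,+1.0) puts the tool where it was at the grasp.

Emit:
arm_command --rows '[{"grip": 0,"linear": [-0.9,1,3],"rot": [0,0,0]},{"grip": 0,"linear": [-0.9,1,9],"rot": [0,0,0]},{"grip": 0,"linear": [-0.9,1,17],"rot": [0,0,0]},{"grip": 0,"linear": [-0.9,1,26],"rot": [0,0,0]},{"grip": 0,"linear": [-0.9,1,34],"rot": [0,0,0]},{"grip": 0,"linear": [-0.9,1,40],"rot": [0,0,0]},{"grip": 0,"linear": [-0.9,1,43],"rot": [0,0,0]},{"grip": 0,"linear": [-0.9,1,43],"rot": [0,0,0]}]'

```text
clock: 20.15
position: [568.9, -207.9, 132.9]
ee_rot: [0.988, -0.157, -0.0, 0.0]
contact_force: [-0.2, 0.6, -1.9]
gripper_width: 14.8
grasp_force: 59.3
```

Emit:
arm_command --rows '[{"grip": 0,"linear": [0,0,1],"rot": [0,0,0]},{"grip": 0,"linear": [0,0,2],"rot": [0,0,0]},{"grip": 0,"linear": [0,0,3],"rot": [0,0,0]},{"grip": 0,"linear": [0,0,4],"rot": [0,0,0]},{"grip": 0,"linear": [0,0,5],"rot": [0,0,0]},{"grip": 0,"linear": [0,0,5],"rot": [0,0,0]}]'

```text
clock: 20.9
position: [568.8, -207.9, 127.9]
ee_rot: [0.988, -0.157, -0.0, -0.0]
contact_force: [-0.0, -0.4, -1.8]
gripper_width: 15.0
grasp_force: 59.3
```

Emit:
arm_command --rows '[{"grip": 0,"linear": [0,0,1.5],"rot": [0,0,0]},{"grip": 0,"linear": [0,0,3],"rot": [0,0,0]},{"grip": 0,"linear": [0,0,4.5],"rot": [0,0,0]},{"grip": 0,"linear": [0,0,6],"rot": [0,0,0]},{"grip": 0,"linear": [0,0,7.5],"rot": [0,0,0]},{"grip": 0,"linear": [0,0,9],"rot": [0,0,0]},{"grip": 0,"linear": [0,0,10.5],"rot": [0,0,0]},{"grip": 0,"linear": [0,0,12],"rot": [0,0,0]},{"grip": 0,"linear": [0,0,12],"rot": [0,0,0]}]'

```text
clock: 22.02
position: [568.9, -207.8, 115.8]
ee_rot: [0.988, -0.157, -0.0, -0.0]
contact_force: [-0.5, 1.5, -1.8]
gripper_width: 14.6
grasp_force: 59.4
```

Emit:
arm_command --rows '[{"grip": 0,"linear": [0,0,2],"rot": [0,0,0]},{"grip": 0,"linear": [0,0,4],"rot": [0,0,0]},{"grip": 0,"linear": [0,0,6],"rot": [0,0,0]},{"grip": 0,"linear": [0,0,8],"rot": [0,0,0]},{"grip": 0,"linear": [0,0,10],"rot": [0,0,0]},{"grip": 0,"linear": [0,0,10],"rot": [0,0,0]}]'

```text
clock: 22.78
position: [568.9, -207.8, 105.7]
ee_rot: [0.988, -0.157, -0.0, -0.0]
contact_force: [0.8, 1.9, -1.5]
gripper_width: 14.7
grasp_force: 59.3
```

Emit:
arm_command --rows '[{"grip": 0,"linear": [0,0,2],"rot": [0,0,0]},{"grip": 0,"linear": [0,0,4],"rot": [0,0,0]},{"grip": 0,"linear": [0,0,6],"rot": [0,0,0]},{"grip": 0,"linear": [0,0,8],"rot": [0,0,0]},{"grip": 0,"linear": [0,0,10],"rot": [0,0,0]},{"grip": 0,"linear": [0,0,12],"rot": [0,0,0]},{"grip": 0,"linear": [0,0,13],"rot": [0,0,0]},{"grip": 0,"linear": [0,0,13],"rot": [0,0,0]}]'

```text
clock: 23.78
position: [568.9, -207.8, 92.8]
ee_rot: [0.988, -0.157, -0.0, -0.0]
contact_force: [1.6, 2.1, -2.1]
gripper_width: 14.8
grasp_force: 59.4
```

Emit:
arm_command --rows '[{"grip": 0,"linear": [0,0,1],"rot": [0,0,0]},{"grip": 0,"linear": [0,0,2],"rot": [0,0,0]},{"grip": 0,"linear": [0,0,2],"rot": [0,0,0]}]'

```text
clock: 24.15
position: [568.9, -207.9, 91.0]
ee_rot: [0.988, -0.157, 0.0, -0.0]
contact_force: [0.5, 1.8, -0.7]
gripper_width: 14.4
grasp_force: 59.5
```

Emit:
arm_command --rows '[{"grip": 0,"linear": [0,0,0.7],"rot": [0,0,0]},{"grip": 0,"linear": [0,0,1.3],"rot": [0,0,0]},{"grip": 0,"linear": [0,0,1.3],"rot": [0,0,0]}]'

```text
clock: 24.52
position: [569.0, -207.8, 89.9]
ee_rot: [0.988, -0.157, 0.0, 0.0]
contact_force: [0.8, 2.1, 1.6]
gripper_width: 14.6
grasp_force: 59.7
```

Back at the grasp height with the load coming off, so the punch is seated. Release.

Emit:
arm_command --rows '[{"grip": 0,"linear": [0,0,0.5],"rot": [0,0,0]},{"grip": 0.3,"linear": [0,0,0.5],"rot": [0,0,0]},{"grip": 0.6,"linear": [0,0,0.5],"rot": [0,0,0]},{"grip": 1,"linear": [0,0,0.5],"rot": [0,0,0]},{"grip": 1,"linear": [0,0,0.5],"rot": [0,0,0]},{"grip": 1,"linear": [0,0,0.5],"rot": [0,0,0]},{"grip": 1,"linear": [0,0,0.5],"rot": [0,0,0]},{"grip": 1,"linear": [0,0,0.5],"rot": [0,0,0]}]'

```text
clock: 25.52
position: [568.9, -207.9, 89.2]
ee_rot: [0.988, -0.157, 0.0, 0.0]
contact_force: [0.4, 0.4, 0.5]
gripper_width: 85.2
grasp_force: 0.0
```

Emit:
arm_command --rows '[{"grip": 1,"linear": [0,0,-10],"rot": [0,0,0]},{"grip": 1,"linear": [0,0,-30],"rot": [0,0,0]},{"grip": 1,"linear": [0,0,-60],"rot": [0,0,0]},{"grip": 1,"linear": [0,0,-100],"rot": [0,0,0]},{"grip": 1,"linear": [0,0,-130],"rot": [0,0,0]},{"grip": 1,"linear": [0,0,-130],"rot": [0,0,0]},{"grip": 1,"linear": [0,0,-130],"rot": [0,0,0]},{"grip": 1,"linear": [0,0,-130],"rot": [0,0,0]}]'

```text
clock: 26.52
position: [568.2, -207.7, 218.0]
ee_rot: [0.988, -0.157, -0.001, -0.0]
contact_force: [0.1, 0.1, -0.5]
gripper_width: 85.4
grasp_force: 0.0
```

```bash
python3 look.py end punch_grip:108 stand_mouth:76
python3 - <<'E'
from h import *
b=imaging.get_image("scene");save(b,"endscene")
for q in("punch_grip","stand_mouth"): print(q,models.tip_of(b,q)[:1])
f=lambda n,r:cv2.resize(cv2.imread(f"pics/{n}.png")[r[0]:r[1],r[2]:r[3]],(400,400))
cv2.imwrite("pics/endc.png",np.hstack([f("endscene",(220,340,140,260)),f("scene0",(220,340,140,260))]))
E
```

```text
26.525 [ 568.2 -207.7  218. ] [ 0.1  0.1 -0.5] 0.003840414938811496
punch_grip 0.7 [316.4 239. ] [ 568.  -206.8  108. ] tool shift [ -0.1  -0.9 110. ]
stand_mouth 0.96 [312.5 227.3] [ 568.7 -203.8   76. ] tool shift [ -0.4  -4.  142. ]
punch_grip [{'pixel': [193.3, 259.5], 'score': 0.78}]
stand_mouth [{'pixel': [197.9, 279.1], 'score': 0.61}]
```

View pics/endc.png

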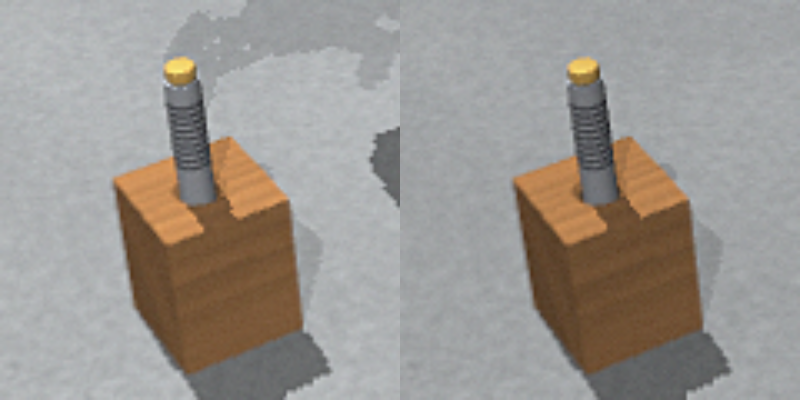

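The picture on the left (now) and the one on the right (start) match: cap at (180,70) against (583,70), same height and upright, fully home. Handing in.

```bash
python3 -c "
from bench import job
print(job.job_done())"
```

```text
the job is handed in; nothing more can be done
None
```

The punch snapped once on the drawer front through the guide hole at about 14 N (highest wrist reading 12.6 N plus the punch's weight), then went back upright and fully home in its stand, released; the job was handed in at about 27 s.

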